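Stand each pantry item in its fitted tray

ROBOT

A 6-joint arm with a two-finger parallel gripper is mounted at the origin on a cart in front of the work surface, level with it; the furniture and walls round the work are solid. World frame = base frame: x ahead of the robot, y to its left, z up, the work surface at z = 0. Lengths are in m, angles in rad, forces in N, time in s.
With the tool pointing down it reaches from about 0.35 to 0.775 m from the base axis. Payload 7.3 kg.
Tool frame: the origin (TCP) lies at the centre of the arm's flange, where the gripper is bolted on; the fingertips stand 178 mm ahead of it and the grasp point (between the pads) lies 159 mm ahead of it; z points along the fingers, y is the line along which they close (so a half turn about z gives the same grasp; the last joint's range is limited). The gripper opens to 92 mm and grips with 3 to 60 N. Pads are 19 mm wide; open, the fingers measure 130 mm over their backs; the gripper's body (75 mm by 190 mm) begins 47 mm behind the grasp point.
Start: joints at [-1.29, 0.342, 1.524, -0, 1.275, -0.146], TCP at [0.217, -0.478, 0.405] pointing down, gripper open.
Joint ranges: [-2.53, 2.53], [-0.77, 2.02], [0.04, 2.7], [-1, 4.14], [0.28, 2.66], [-3.11, 3.11]. Speed limits (rad/s): [2.57, 2.57, 3.14, 3.14, 3.14, 3.14].

INTERFACE

Orientations are given as [roll, pitch, yaw] about the fixed x, y, z axes, in that order (R = Rz(yaw) Ry(pitch) Rx(roll)).
In Python, from cell import telemetry, vision, ticket gives the robot as it stands.
- The arm moves only by the shell command python3 -m crank 'ROWS' [FORCE]. ROWS is JSON, a list of rows, each a list of 5 numbers: the gripper command: -1 is shut, 1 is fully open, values between are in proportion, then the shift along the tool's x, y, z in mm, then the turn about the tool's z in rad. In form: [[fingers, dx, dy, dz, roll], ...]. A call has 1 to 12 rows; each row is the pose to reach, as a shift and turn from the pose commanded when the call began, along the tool's axes at that moment; what a row does not reach only later rows make up. A row lasts 1/12 s, in which the tool goes at most 41.7 mm and 7.16 degrees, less where a joint would pass 70% of its speed; a pose out of reach is approached as far as the arm can. A call with a gripper value outside its range is refused whole. The fingers move at their own pace and stop on an object; FORCE is the grip in N (left out, the last holds). Time passes only in rows, so rows that repeat a pose let the fingers close. It gives the time, the measured TCP pose, the force, the opening and the grip force at its end, in the units of the state.
- telemetry.observe(): the state, without advancing time (a new reading comes with each control period).
- vision.read_camera(name): name is "scene" or "side" or "wrist"; returns (picture, depth): 420x560x3 uint8, red, green, blue; 420x560 float32, m along the optical axis (not along the pixel's ray), 0 where there is no reading.
- vision.get_calibration(name): a dict with "camera_matrix" (3x3 intrinsics, pixels), "rvec" (rotation vector, rad) and "tvec" (3), from world to camera coordinates, as OpenCV has them. Camera axes: x right, y down, z forward; pixel columns grow to the right and rows downward; lengths in m; the calibration is good to about 2 mm. A picture is of the moment at which its call begins: read the wrist's pose just before it. get_calibration takes no time and is no camera call; for the wrist camera it gives the pose at the moment of the call.
- ticket.hand_in(): hands the job in; it is judged then, once.
The state is a dict: "time": time; "qpos": joint angles; "qvel": joint speeds; "joint_efforts": joint torques, N m; "tool_pos": TCP position; "tool_rot": TCP orientation; "contact_force": force on the tool from outside, world axes, zero at the start; "torque": the same for the moment, N m; "opening": finger opening in m; "grip_force": force on a finger pad.
Only numpy, scipy, OpenCV 4.12 (cv2) and the standard library are available. Lean on these libraries where they do the work, as an engineer would, in place of code of your own. Each camera call takes 0.05 s, during which the arm holds its last target. There are 200 camera calls.

TASK

Four wooden trays on the worktop are each made for one item: stand the tablet bottle in the small round tray, the drinks can in the large round one, the square cream carton in the square one and the slim orange box in the oblong one. Each must stand upright, down on the cork floor inside the rim, and be let go. Do not tip any of them over on the way, and leave the mug and the sink strainer where they are.

Things in the scene. Friction and masses are not known exactly. Their poses are not given: they have to be found in the camera images.
- tablet_bottle: White plastic tablet bottle with a dark red ribbed screw cap, standing upright: round, 46 mm diameter up to 67 mm, cap 42 mm diameter above that, 84 mm high, 0.06 to 0.13 kg. Origin: centre of its underside, z up. Belongs in the small round tray.
- drink_can: Standing drinks can with a silver top: round, 64 mm diameter, 115 mm high, 0.25 to 0.5 kg. Origin: centre of its underside, z up. Belongs in the large round tray.
- cream_carton: White and blue card carton, square: 60 x 60 mm (x, y), 110 mm high, 0.2 to 0.42 kg. Origin: centre of its underside, z up. Belongs in the square tray.
- slim_box: Orange card carton standing on end, oblong: 32 mm along its x, 62 mm along its y, 88 mm high, 0.05 to 0.12 kg. Origin: centre of its underside, z up. Belongs in the oblong tray.
- small_round_tray: Fixed to the worktop. Open tray of dark wood with a cork floor, 14 mm high, walls 5 mm thick, floor 5 mm above its underside. Origin: centre of its underside, z up. Round recess 62 mm in diameter, outside 72 mm.
- large_round_tray: Fixed to the worktop. Open tray of dark wood with a cork floor, 14 mm high, walls 5 mm thick, floor 5 mm above its underside. Origin: centre of its underside, z up. Round recess 82 mm in diameter, outside 92 mm.
- square_tray: Fixed to the worktop. Open tray of dark wood with a cork floor, 14 mm high, walls 5 mm thick, floor 5 mm above its underside. Origin: centre of its underside, z up. Square recess 76 x 76 mm, outside 86 x 86 mm, sides along its x and y.
- oblong_tray: Fixed to the worktop. Open tray of dark wood with a cork floor, 14 mm high, walls 5 mm thick, floor 5 mm above its underside. Origin: centre of its underside, z up. Oblong recess 48 mm along its x and 78 mm along its y, outside 58 x 88 mm.
- mug: Red mug, a bystander to be left where it stands: 82 mm diameter, 85 mm high, handle on one side. Origin: centre of its underside. It stands about under the front of the wall cabinet, whose underside is 0.47 m above the worktop and whose front runs, seen from above, along the line through (0.53, -0.35) and (0.71, -0.05): keep the wrist and arm clear of it when swinging across (all trays and items lie at least 0.11 m in front of it).
- strainer: Steel sink strainer with a black knob, a bystander to be left where it lies: 82 mm diameter, 31 mm high. Origin: centre of its underside.

How it is judged:
By the outcome, as a careful person would: the job done as asked, in the order asked, and still so for the second after the job is handed in, with the robot touching nothing.
It also fails if it takes over 104 s, if anything falls off the work surface, if the arm or the gripper's body presses on something with over 40 N, if the wrist force passes 120 N, or if a joint passes its speed limit or range.

## Working session

There is one attempt and no reset: what is moved stays moved. The work goes in short steps, Python scripts to look and compute and a shell command to move; the robot and the scene stay as the last step left them, time stands still between calls to the robot, and variables do not carry over. Pictures are saved under pics/ and viewed, at most 14 in all, crops included, and the job is handed in when it is done.

```bash
mkdir -p pics
cat > h.py <<'E'
import numpy as np,cv2
from cell import telemetry,vision
def grab(n,f=None):
    c=vision.get_calibration(n); p,d=vision.read_camera(n)
    if f: cv2.imwrite('pics/'+f,cv2.cvtColor(p,cv2.COLOR_RGB2BGR))
    K=np.array(c['camera_matrix']);R=cv2.Rodrigues(np.array(c['rvec'],float))[0];t=np.array(c['tvec'],float).ravel()
    v,u=np.mgrid[:d.shape[0],:d.shape[1]]
    P=np.stack([(u-K[0,2])/K[0,0]*d,(v-K[1,2])/K[1,1]*d,d],-1)
    W=(P-t)@R; W[d==0]=np.nan
    return p,d,W
E
python3 - <<'E'
from h import *
for n in['scene','side']:
    p,d,W=grab(n,n+'0.png'); np.savez(n+'0.npz',p=p,W=W)
s=telemetry.observe();print(s['tool_pos'],s['tool_rot'],s['time'],s['opening'])
E
```

```text
[ 0.21731324 -0.47777802  0.4041412 ] [-3.14026700e+00 -1.84889177e-04  4.26780105e-01] 0.1 0.09178164013755039
```

View pics/scene0.png

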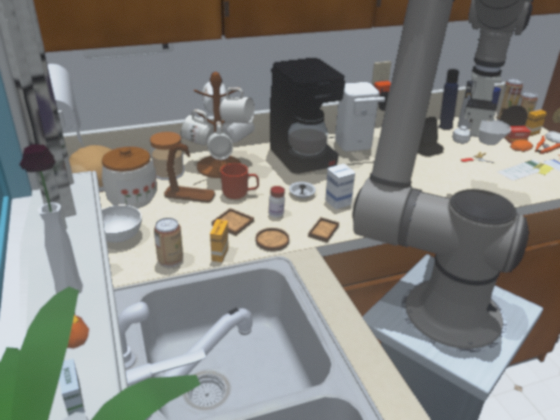

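View pics/side0.png

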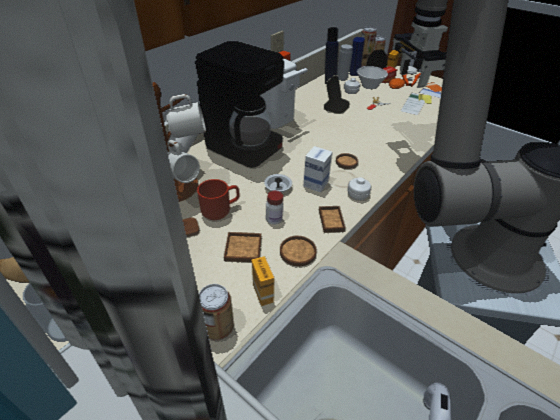

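The scene picture shows the can (168,242), slim box (219,240), square tray (233,221), large round tray (272,239), bottle (277,202), oblong tray (324,229) and carton (340,185). The side picture adds the small round tray (346,160) and a white bowl (359,187). Next I'll make a top-down map.

Run:
```python
from h import *
from scipy import ndimage as N
# seeds in side & scene images; report world at seeds, then orthophoto
S=np.load('side0.npz');C=np.load('scene0.npz')
for nm,Z,seeds in[('side',S,dict(can=(213,297),slim=(262,265),sq=(243,247),lr=(298,250),bot=(275,198),obl=(332,218),cart=(319,155),sr=(346,160),bowl=(359,187),mug=(214,195),str=(278,184))),
  ('scene',C,dict(can=(167,226),slim=(219,227),sq=(233,221),lr=(272,239),bot=(277,190),obl=(324,229),cart=(340,172)))]:
    for k,(u,v) in seeds.items(): print(nm,k,np.round(Z['W'][v,u],3))
s=1000 # px/m
x0,x1,y0,y1=.25,.85,-.80,0.0
im=np.zeros((600,800,3),np.uint8);zb=np.full((600,800),-1.)
for Z in(C,S):
    W=Z['W'].reshape(-1,3);p=Z['p'].reshape(-1,3)
    ok=(W[:,2]>-.02)&(W[:,2]<.2)&(W[:,0]>x0)&(W[:,0]<x1)&(W[:,1]>y0)&(W[:,1]<y1)
    W=W[ok];p=p[ok];o=np.argsort(W[:,2]);W=W[o];p=p[o]
    r=((x1-W[:,0])*s).astype(int);c=((y1-W[:,1])*s).astype(int)
    for w,q,a,b in zip(W,p,r,c):
        sl=np.s_[max(a-1,0):a+2,max(b-1,0):b+2]
        m=zb[sl]<w[2]; im[sl][m]=q; zb[sl][m]=w[2]
cv2.imwrite('pics/ortho.png',im[...,::-1])
np.savez('ortho.npz',im=im,zb=zb)
```

```text
side can [0.62  0.312 0.112]
side slim [0.549 0.2   0.088]
side sq [0.62  0.088 0.007]
side lr [0.484 0.071 0.004]
side bot [ 0.559 -0.023  0.083]
side obl [ 0.409 -0.058  0.006]
side cart [ 0.465 -0.196  0.109]
side sr [ 0.381 -0.338  0.005]
side bowl [ 0.344 -0.161  0.041]
side mug [ 0.737 -0.065  0.03 ]
side str [ 0.574 -0.166  0.013]
scene can [0.614 0.314 0.113]
scene slim [0.545 0.209 0.088]
scene sq [0.62  0.085 0.008]
scene lr [0.487 0.072 0.005]
scene bot [ 0.557 -0.027  0.085]
scene obl [ 0.413 -0.062  0.003]
scene cart [ 0.466 -0.198  0.107]
```

View pics/ortho.png

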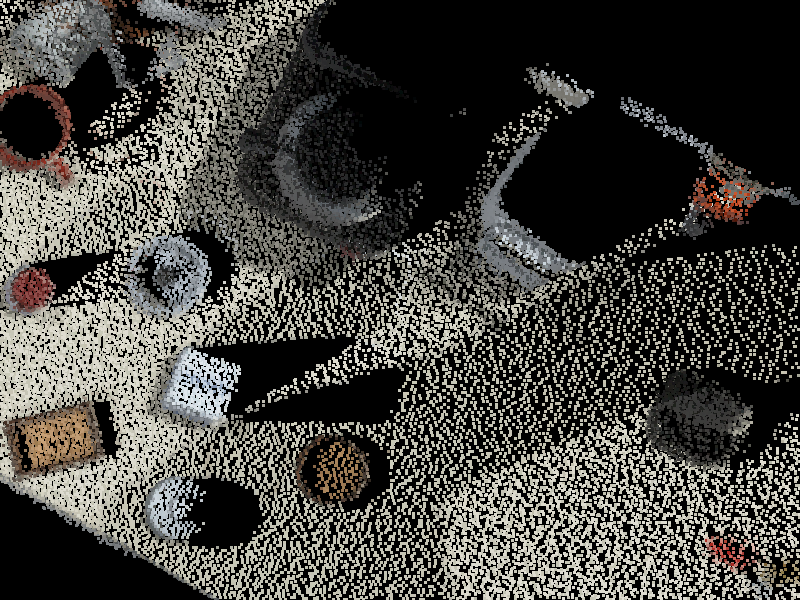

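The top-down map is clear: oblong tray at (55,438), small round tray (338,468), carton (205,385), bottle (32,288), strainer (168,275), bowl (180,510). Now I'll fit the poses.

```bash
cat > fit.py <<'E'
from h import *
P=[];
for n in('side0.npz','scene0.npz'):
    Z=np.load(n);P.append((Z['W'].reshape(-1,3),Z['p'].reshape(-1,3).astype(float)))
def rect(q):
    (c,s,a)=cv2.minAreaRect((q*1000).astype(np.float32)); return np.round(c,1),np.round(s,1),round(a,1)
I=dict(can=(.62,.312,.10,.125),slim=(.547,.205,.08,.1),bot=(.557,-.025,.078,.1),cart=(.465,-.2,.1,.125))
T=dict(sq=(.62,.088,.055),lr=(.485,.072,.05),obl=(.412,-.06,.05),sr=(.382,-.338,.04))
for i,(W,p) in enumerate(P):
    for k,(x,y,a,b) in I.items():
        m=(np.hypot(W[:,0]-x,W[:,1]-y)<.055)&(W[:,2]>a)&(W[:,2]<b)
        if m.sum()>5: print(i,k,m.sum(),rect(W[m,:2]),'mean',W[m].mean(0).round(4))
    for k,(x,y,r) in T.items():
        m=(np.hypot(W[:,0]-x,W[:,1]-y)<r)&(W[:,2]>-.005)&(W[:,2]<.02)&(p[:,0]-p[:,2]>45)&(p[:,0]>120)
        if m.sum()>5: print(i,k,'cork',m.sum(),rect(W[m,:2]),'mean',W[m].mean(0).round(4))
        m=(np.hypot(W[:,0]-x,W[:,1]-y)<r+.02)&(W[:,2]>.009)&(W[:,2]<.02)&(p[:,0]<130)
        if m.sum()>5: print(i,k,'rim',m.sum(),rect(W[m,:2]))
E
python3 fit.py
```

```text
0 can 755 (array([615.9, 309.5]), array([55.8, 61.5]), 28.2) mean [0.6169 0.313  0.11  ]
0 slim 382 (array([545.9, 207.7]), array([30.4, 64.8]), 29.2) mean [0.5449 0.2111 0.0869]
0 bot 145 (array([560.2, -34.8]), array([38.7, 40.1]), 8.5) mean [ 0.5604 -0.0323  0.0824]
0 cart 309 (array([ 465.4, -204.5]), array([63.4, 58.7]), 69.4) mean [ 0.4652 -0.1995  0.1083]
0 sq cork 598 (array([614.1,  86.8]), array([86.9, 79.7]), 5.6) mean [0.6206 0.0837 0.0049]
0 sq rim 243 (array([619.7,  86.1]), array([86.6, 88. ]), 8.4)
0 lr cork 550 (array([486.8,  73.6]), array([78.7, 75.9]), 60.7) mean [0.4852 0.0718 0.0049]
0 lr rim 212 (array([484.2,  75.2]), array([88.5, 89.2]), 9.2)
0 obl cork 287 (array([410. , -54.3]), array([47.8, 78.6]), 13.6) mean [ 0.4103 -0.0584  0.0047]
0 obl rim 156 (array([410.2, -55.6]), array([57. , 89.2]), 13.5)
0 sr cork 122 (array([ 380.7, -331.9]), array([60.6, 54.1]), 74.0) mean [ 0.3796 -0.3375  0.0048]
0 sr rim 85 (array([ 380.6, -331.8]), array([66.7, 69.7]), 1.7)
1 can 416 (array([617.1, 314.3]), array([62.9, 62.3]), 87.5) mean [0.6137 0.3153 0.1102]
1 slim 226 (array([543.8, 210.1]), array([31.3, 69.6]), 29.7) mean [0.5411 0.2131 0.0874]
1 bot 110 (array([558.2, -32.6]), array([38.8, 45.3]), 10.8) mean [ 0.5575 -0.0311  0.0829]
1 cart 279 (array([ 463.2, -201.1]), array([62.2, 62.1]), 69.8) mean [ 0.4611 -0.1974  0.1085]
1 sq cork 325 (array([620.7,  88.4]), array([83.9, 85.1]), 9.0) mean [0.6232 0.0807 0.0064]
1 sq rim 125 (array([617.3,  88.1]), array([87.8, 89. ]), 8.1)
1 lr cork 391 (array([485.2,  73.8]), array([79.4, 82.6]), 32.2) mean [0.4877 0.0712 0.0058]
1 lr rim 131 (array([482.2,  76.3]), array([84.3, 91.6]), 37.3)
1 obl cork 249 (array([409.3, -55.4]), array([50.6, 83.7]), 16.1) mean [ 0.4122 -0.0591  0.0058]
1 obl rim 131 (array([405.6, -51.2]), array([58.7, 93.3]), 13.2)
```

```bash
cat > go.py <<'E'
# grasp-point target x y z(mm) yaw(deg) -> row numbers; several targets allowed
import sys;from h import *
s=telemetry.observe();p=np.array(s['tool_pos'])*1000;y0=s['tool_rot'][2]
c,n=np.cos(y0),np.sin(y0)
print('now',p.round(1)-[0,0,159],'yaw',np.rad2deg(y0).round(1),'q6',round(s['qpos'][5],2),'open',round(s['opening'],4),'F',np.round(s['contact_force'],1),'t',s['time'])
a=list(map(float,sys.argv[1:]))
for x,y,z,yw in zip(*[iter(a)]*4):
    d=np.array([x,y,z+159])-p
    r=(y0-np.deg2rad(yw)+np.pi)%(2*np.pi)-np.pi
    print(f'{c*d[0]+n*d[1]:.0f},{n*d[0]-c*d[1]:.0f},{-d[2]:.0f},{r:.3f}')
E
python3 go.py 559 -33.5 150 0
```

```text
now [ 217.3 -477.8  245.1] yaw 24.5 q6 -0.15 open 0.0918 F [-0.2 -0.6 -0.8] t 0.1
495,-263,95,0.427
```

```bash
python3 -m crank '[[1,41,-22,8,0.04],[1,83,-44,16,0.08],[1,124,-66,24,0.12],[1,165,-88,32,0.16],[1,206,-110,40,0.2],[1,247,-131,47,0.24],[1,288,-153,55,0.28],[1,330,-175,63,0.32],[1,371,-197,71,0.36],[1,412,-219,79,0.4],[1,453,-241,87,0.427],[1,495,-263,95,0.427]]' 20; python3 go.py 559 -33.5 150 0
```

```text
time: 1.1
tool_pos: [0.5186, -0.0851, 0.3206]
tool_rot: [-3.142, 0.001, -0.002]
contact_force: [0.5, -1.4, 0.1]
opening: 0.092
grip_force: 0.0
now [518.6 -85.1 161.6] yaw -0.1 q6 1.26 open 0.092 F [ 0.5 -1.4  0.1] t 1.1
40,-52,12,-0.002
```

```bash
python3 -m crank '[[1,0,0,0,0],[1,0,0,0,0],[1,0,0,0,0]]'
python3 - <<'E'
from h import *
p,d,W=grab('wrist','w1.png');np.savez('w1.npz',p=p,W=W)
E
python3 go.py 559 -33.5 150 0
```

```text
time: 1.35
tool_pos: [0.5176, -0.0871, 0.3208]
tool_rot: [3.142, 0.001, 0.001]
contact_force: [-0.5, -0.0, 0.4]
opening: 0.0917
grip_force: 0.0
now [517.4 -87.7 162.1] yaw -0.0 q6 1.26 open 0.0922 F [-1.   0.5 -0.5] t 1.4
42,-54,12,-0.001
```

View pics/w1.png

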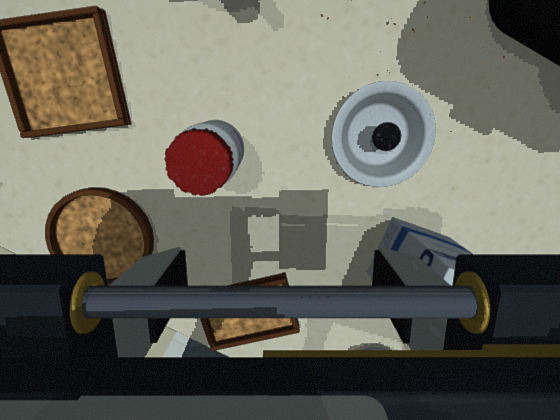

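The wrist view shows the red cap (199,162), the square tray (65,72), the large round tray (100,235) and the strainer (383,135). I'll measure the cap and check the trays.

Run:
```python
from h import *
Z=np.load('w1.npz');W=Z['W'].reshape(-1,3);p=Z['p'].reshape(-1,3).astype(float)
m=(np.hypot(W[:,0]-.559,W[:,1]+.033)<.05)&(W[:,2]>.076)&(p[:,0]>p[:,1]+40)
print(cv2.minEnclosingCircle((W[m,:2]*1000).astype(np.float32)),W[m].mean(0))
for n,x,y,r in[('sq',.6185,.087,.075),('lr',.485,.0745,.06)]:
    m=(np.hypot(W[:,0]-x,W[:,1]-y)<r)&(W[:,2]>.01)&(W[:,2]<.02);print(n,m.sum(),cv2.minAreaRect((W[m,:2]*1000).astype(np.float32)))
```

```text
((560.0975341796875, -35.56841278076172), 20.852296829223633) [ 0.56100117 -0.03614749  0.08283355]
sq 3016 ((619.6702880859375, 84.54705810546875), (86.26578521728516, 87.55337524414062), 6.945493698120117)
lr 1257 ((489.43157958984375, 70.1299819946289), (89.54878997802734, 79.35668182373047), 57.37052536010742)
```

```bash
python3 -m crank '[[1,21,-26,0,0],[1,43,-52,5,0],[1,43,-52,10,0],[1,43,-52,40,0],[1,43,-52,75,0],[1,43,-52,100,0],[1,43,-52,114,0],[1,43,-52,114,0],[1,43,-52,114,0]]' 15; python3 go.py 560 -35.5 48 0
```

```text
time: 2.15
tool_pos: [0.5605, -0.0365, 0.2072]
tool_rot: [-3.142, 0.001, -0.002]
contact_force: [0.2, 0.0, 0.3]
opening: 0.0918
grip_force: 0.0
now [560.5 -36.5  48.2] yaw -0.1 q6 1.37 open 0.0918 F [0.2 0.  0.3] t 2.15
-0,-1,0,-0.002
```

```bash
python3 -m crank '[[-1,0,0,0,0],[-1,0,0,0,0],[-1,0,0,0,0],[-1,0,0,0,0],[-1,0,0,0,0],[-1,0,0,0,0],[-1,0,0,-10,0],[-1,0,0,-30,0],[-1,0,0,-60,0],[-1,0,0,-90,0],[-1,0,0,-115,0],[-1,0,0,-130,0]]' 15; python3 go.py 470 -180 190 0 380 -332 180 0
```

```text
time: 3.15
tool_pos: [0.5611, -0.035, 0.3411]
tool_rot: [3.141, -0.004, -0.0]
contact_force: [1.0, -0.2, -1.1]
opening: 0.0436
grip_force: 15.0
now [561.1 -35.  182.1] yaw -0.0 q6 1.37 open 0.0436 F [ 1.  -0.2 -1.1] t 3.15
-91,145,-8,-0.000
-181,297,2,-0.000
```

```bash
python3 -m crank '[[-1,-10,16,0,0],[-1,-25,41,-4,0],[-1,-45,74,-8,0],[-1,-65,107,-8,0],[-1,-85,139,-8,0],[-1,-105,172,-8,0],[-1,-125,205,-8,0],[-1,-145,238,-8,0],[-1,-163,264,-6,0],[-1,-175,275,-2,0],[-1,-181,280,2,0],[-1,-181,280,2,0]]' 15
cat > tray.py <<'E'
# fit tray rim from wrist cloud: x y r
import sys;from h import *
x,y,r=map(float,sys.argv[1:4])
p,d,W=grab('wrist',sys.argv[4] if len(sys.argv)>4 else None);W=W.reshape(-1,3);p=p.reshape(-1,3).astype(int)
m=(np.hypot(W[:,0]-x,W[:,1]-y)<r)&(W[:,2]>.010)&(W[:,2]<.02);q=(W[m,:2]*1000).astype(np.float32)
print(m.sum(),cv2.minAreaRect(q),cv2.minEnclosingCircle(q))
E
python3 tray.py .3806 -.332 .055 w2.png; python3 go.py 380.6 -332 58 0
```

```text
time: 4.15
tool_pos: [0.3787, -0.3156, 0.3349]
tool_rot: [-3.141, 0.001, -0.002]
contact_force: [0.6, 0.5, -1.1]
opening: 0.0437
grip_force: 15.0
880 ((387.0459899902344, -339.39874267578125), (71.50538635253906, 51.4526481628418), 57.447242736816406) ((378.9789733886719, -334.1763916015625), 35.87395477294922)
now [ 379.5 -314.9  176.2] yaw -0.1 q6 0.72 open 0.0436 F [ 0.6 -0.1 -0.6] t 4.2
1,17,118,-0.001
```

View pics/w2.png

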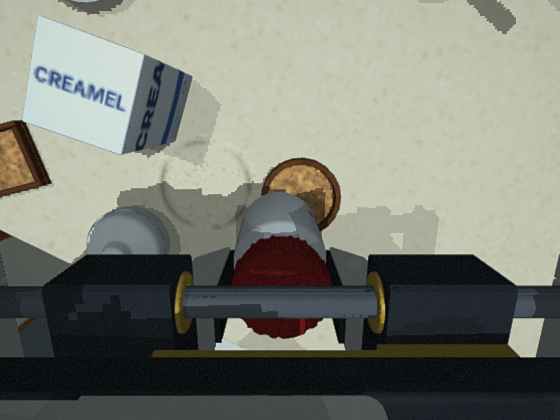

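The view shows the bottle held upright, and the small tray (302,190) fits a circle centred at (379,-334). I'm lowering the bottle now.

```bash
python3 -m crank '[[-1,0,10,10,0],[-1,0,19,25,0],[-1,0,19,50,0],[-1,0,19,75,0],[-1,0,19,98,0],[-1,0,19,112,0],[-1,0,19,118,0],[-1,0,19,122,0],[-1,0,19,122,0],[-1,0,19,122,0]]' 15; python3 go.py 379 -334 53 0
```

```text
time: 5.03
tool_pos: [0.3812, -0.3334, 0.2136]
tool_rot: [3.141, -0.001, 0.002]
contact_force: [0.0, 3.1, 6.1]
opening: 0.0447
grip_force: 15.0
now [ 381.2 -333.4   54.6] yaw 0.1 q6 0.7 open 0.0447 F [0.  3.1 6.1] t 5.0333
-2,1,2,0.002
```

```bash
python3 -m crank '[[0.1,0,0,0,0],[0.3,0,0,0,0],[0.6,0,0,0,0],[1,0,0,0,0],[1,0,0,0,0],[1,0,0,-10,0],[1,0,0,-40,0],[1,0,0,-80,0],[1,0,0,-120,0],[1,0,0,-150,0],[1,0,0,-160,0]]'
python3 - <<'E'
from h import *
p,d,W=grab('side','s1.png');W=W.reshape(-1,3)
m=(np.hypot(W[:,0]-.38,W[:,1]+.334)<.05)&(W[:,2]>.07)&(W[:,2]<.12)
print(m.sum(),W[m].min(0),W[m].max(0))
E
python3 go.py 530 170 200 0
```

```text
time: 5.95
tool_pos: [0.3801, -0.3345, 0.3792]
tool_rot: [3.135, -0.006, -0.0]
contact_force: [0.6, -1.0, 0.4]
opening: 0.0917
grip_force: 0.0
133 [ 0.36124872 -0.35126323  0.0701899 ] [ 0.40313876 -0.31232168  0.08980685]
now [ 380.2 -334.5  220. ] yaw -0.0 q6 0.7 open 0.092 F [ 0.7 -0.6  0.7] t 6.0
150,-505,20,-0.000
```

```bash
python3 - <<'E'
from h import *
W=np.load('scene0.npz')['W'].reshape(-1,3)
m=(abs(W[:,0]-.62)<.2)&(abs(W[:,1]-.33)<.2)&(W[:,2]>.02)&(W[:,2]<.5)
g=np.zeros((20,20),int)
for x,y,z in W[m]: 
    i,j=int((.82-x)/.02),int((.53-y)/.02); g[min(i,19),min(j,19)]=max(g[min(i,19),min(j,19)],int(z*1000))
print('rows x .81 down, cols y .52 -> .14');print(g)
E
python3 go.py 545 200 200 20
```

```text
rows x .81 down, cols y .52 -> .14
[[  0   0   0   0   0 407 401 379   0   0   0  20  59  42   0   0   0   0
  499 499]
 [  0   0   0   0   0   0   0   0   0   0   0   0  59   0   0   0   0   0
    0   0]
 [  0   0   0   0   0   0  54  59  22   0   0   0  60   0   0   0   0   0
    0   0]
 [  0   0   0   0   0   0   0  60  59  58  57  57  56   0   0   0   0   0
    0   0]
 [  0   0   0   0   0   0   0   0  56  60  60   0   0   0   0   0   0   0
    0   0]
 [  0   0   0   0   0   0   0   0   0   0   0   0   0   0   0   0   0   0
    0   0]
 [  0   0 300   0   0   0   0   0   0   0   0   0   0   0   0   0   0   0
    0   0]
 [  0 302 303 302 296   0   0   0   0   0   0   0   0   0   0   0   0   0
    0   0]
 [303 303 303 303 297   0   0   0   0 101 115 117   0   0   0   0   0   0
    0   0]
 [499 304 303 301   0   0   0   0   0 115 116 117 116   0   0   0   0   0
    0   0]
 [303 304 301   0   0   0   0   0   0 118 114 116 116   0   0   0   0   0
    0   0]
 [303 304 300   0   0   0   0   0   0 115 117 115 103   0   0   0   0   0
    0   0]
 [303 301   0   0   0   0   0   0   0   0   0   0   0   0   0  87  90  88
    0   0]
 [302 301   0   0   0   0   0   0   0   0   0   0   0   0  89  92  91  90
    0   0]
 [302   0   0   0   0   0   0   0   0   0   0   0   0   0  91  93  91  72
    0   0]
 [298   0   0   0   0   0   0   0   0   0   0   0   0   0  91  90   0   0
    0   0]
 [  0   0   0   0   0   0   0   0   0   0   0   0   0   0   0   0   0   0
    0   0]
 [  0   0   0   0   0   0   0   0   0   0   0   0   0   0   0   0   0   0
    0   0]
 [  0   0   0   0   0   0   0   0   0   0   0   0   0   0   0   0   0   0
    0   0]
 [  0   0   0   0   0   0   0   0   0   0   0   0   0   0   0   0   0   0
    0   0]]
now [ 380.2 -334.5  220. ] yaw -0.0 q6 0.7 open 0.092 F [ 0.7 -0.6  0.7] t 6.0
165,-535,20,-0.349
```

```bash
python3 -m crank '[[1,12,-40,2,-0.05],[1,25,-80,5,-0.1],[1,37,-120,8,-0.2],[1,50,-160,10,-0.3],[1,62,-200,12,-0.4],[1,75,-240,14,-0.5],[1,87,-280,16,-0.6],[1,100,-320,18,-0.7],[1,112,-360,20,-0.8],[1,125,-400,20,-0.9],[1,137,-440,20,-0.96],[1,150,-480,20,-0.96]]'; python3 go.py 575 275 190 55
```

```text
time: 7.0
tool_pos: [0.5286, 0.1447, 0.3527]
tool_rot: [-3.141, 0.001, 0.963]
contact_force: [1.3, -0.1, 0.8]
opening: 0.0918
grip_force: 0.0
now [528.6 144.7 193.7] yaw 55.2 q6 0.74 open 0.0918 F [ 1.3 -0.1  0.8] t 7.0
133,-36,4,0.003
```

```bash
python3 -m crank '[[1,40,-10,0,0],[1,80,-22,2,0],[1,110,-30,4,0],[1,125,-34,4,0],[1,125,-34,4,0],[1,125,-34,4,0]]'
cat > top.py <<'E'
# item top: x y r zmin zmax
import sys;from h import *
x,y,r,a,b=map(float,sys.argv[1:6])
p,d,W=grab('wrist',sys.argv[6] if len(sys.argv)>6 else None);W=W.reshape(-1,3)
m=(np.hypot(W[:,0]-x,W[:,1]-y)<r)&(W[:,2]>a)&(W[:,2]<b);q=(W[m,:2]*1000).astype(np.float32)
print(m.sum(),W[m,2].max(),cv2.minAreaRect(q),cv2.minEnclosingCircle(q))
E
python3 top.py .6165 .312 .06 .106 .125 w3.png;python3 go.py 616.5 312 82 55
```

```text
time: 7.5
tool_pos: [0.5723, 0.2649, 0.3481]
tool_rot: [-3.141, 0.002, 0.961]
contact_force: [0.4, 0.1, -0.5]
opening: 0.0918
grip_force: 0.0
7229 0.11651040527285977 ((619.0470581054688, 310.2257385253906), (58.66277313232422, 56.85791015625), 21.05731964111328) ((619.517333984375, 309.3943786621094), 29.6016902923584)
now [572.3 264.  189.4] yaw 55.0 q6 0.92 open 0.0919 F [0.8 0.5 0.4] t 7.55
65,9,107,0.000
```

View pics/w3.png

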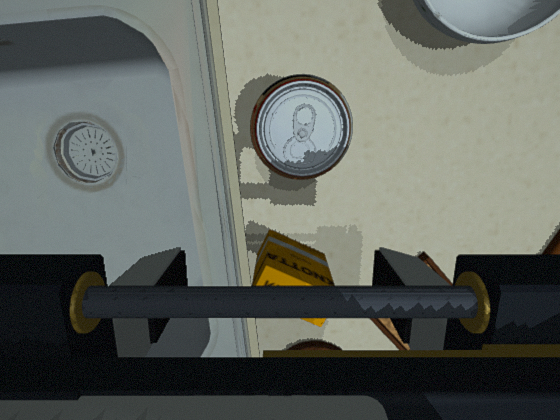

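The can lid sits at (302,127), giving (619, 309.5) mm. I'll close in and grip it.

```bash
python3 -m crank '[[1,30,6,5,0],[1,60,11,10,0],[1,64,12,30,0],[1,64,12,60,0],[1,64,12,90,0],[1,64,12,107,0],[1,64,12,107,0],[1,64,12,107,0]]' 30; python3 -m crank '[[-1,0,0,0,0],[-1,0,0,0,0],[-1,0,0,0,0],[-1,0,0,0,0],[-1,0,0,0,0],[-1,0,0,-5,0],[-1,0,0,-20,0],[-1,0,0,-45,0],[-1,0,0,-75,0],[-1,0,0,-100,0],[-1,0,0,-115,0],[-1,0,0,-120,0]]' 30; python3 go.py 485 74 200 55
```

```text
time: 8.22
tool_pos: [0.6193, 0.3085, 0.2419]
tool_rot: [-3.141, 0.002, 0.958]
contact_force: [0.1, -0.4, 0.3]
opening: 0.0917
grip_force: 0.0
time: 9.22
tool_pos: [0.6193, 0.3102, 0.3654]
tool_rot: [3.139, -0.004, 0.96]
contact_force: [0.3, 0.1, -4.3]
opening: 0.0649
grip_force: 30.0
now [619.3 310.2 206.4] yaw 55.0 q6 0.96 open 0.0649 F [ 0.3  0.1 -4.3] t 9.2167
-271,25,6,0.000
```

```bash
python3 -m crank '[[-1,-10,1,2,0],[-1,-28,3,4,0],[-1,-58,6,6,0],[-1,-93,9,6,0],[-1,-128,12,6,0],[-1,-163,15,6,0],[-1,-198,18,6,0],[-1,-233,21,6,0],[-1,-268,24,6,0],[-1,-295,26,6,0],[-1,-310,28,6,0],[-1,-315,28,6,0]]' 30;python3 tray.py .4855 .0735 .058 w4.png; python3 go.py 485.5 73.5 89 55
```

```text
time: 10.22
tool_pos: [0.4599, 0.0343, 0.3554]
tool_rot: [-3.139, 0.002, 0.958]
contact_force: [0.4, 0.5, -3.9]
opening: 0.0647
grip_force: 30.0
1458 ((485.03472900390625, 75.39096069335938), (84.56475830078125, 90.67753601074219), 55.97886657714844) ((483.53265380859375, 73.00956726074219), 45.875755310058594)
now [460.2  34.6 196.5] yaw 54.9 q6 0.52 open 0.0645 F [-0.6 -0.4 -4.4] t 10.2667
46,-2,107,-0.002
```

```bash
python3 -m crank '[[-1,15,-1,5,0],[-1,35,-2,15,0],[-1,45,-3,35,0],[-1,45,-3,60,0],[-1,45,-3,82,0],[-1,45,-3,96,0],[-1,45,-3,103,0],[-1,45,-3,106,0],[-1,45,-3,107,0],[-1,45,-3,107,0]]' 30;python3 go.py 483.5 73 88 55
```

```text
time: 11.1
tool_pos: [0.4852, 0.0748, 0.2496]
tool_rot: [3.141, -0.001, 0.96]
contact_force: [-0.0, -0.7, -3.5]
opening: 0.0644
grip_force: 30.0
now [485.2  74.8  90.6] yaw 55.0 q6 0.61 open 0.0644 F [-0.  -0.7 -3.5] t 11.1
-2,-0,3,0.000
```

Not yet in contact, so I'm lowering 2–3 mm more and then releasing.

```bash
python3 -m crank '[[-1,-2,0,1,0],[-1,-2,0,2,0],[-1,-2,0,3,0],[-1,-2,0,3,0]]' 30; python3 -m crank '[[0.5,0,0,0,0],[0.7,0,0,0,0],[1,0,0,0,0],[1,0,0,0,0],[1,0,0,0,0],[1,0,0,-10,0],[1,0,0,-40,0],[1,0,0,-80,0],[1,0,0,-110,0],[1,0,0,-120,0]]';python3 go.py 483.5 73 88 55
```

```text
time: 11.43
tool_pos: [0.4839, 0.0727, 0.2482]
tool_rot: [3.14, -0.001, 0.96]
contact_force: [-2.8, -0.0, 10.5]
opening: 0.0645
grip_force: 30.0
time: 12.27
tool_pos: [0.4844, 0.073, 0.3708]
tool_rot: [3.135, -0.004, 0.96]
contact_force: [1.0, -0.2, -1.3]
opening: 0.0917
grip_force: 0.0
now [484.4  73.  211.8] yaw 55.0 q6 0.6 open 0.0917 F [ 1.  -0.2 -1.3] t 12.2667
-1,-1,124,-0.000
```

```bash
python3 go.py 408 -182 195 -20.5
```

```text
now [484.4  73.  211.8] yaw 55.0 q6 0.6 open 0.0917 F [ 1.  -0.2 -1.3] t 12.2667
-253,84,17,1.318
```

```bash
python3 -m crank '[[1,-23,8,2,0.11],[1,-46,15,4,0.22],[1,-69,23,6,0.33],[1,-92,30,8,0.44],[1,-115,38,9,0.55],[1,-138,46,10,0.66],[1,-161,54,11,0.77],[1,-184,61,12,0.88],[1,-207,69,13,0.99],[1,-230,76,14,1.1],[1,-253,84,15,1.21],[1,-253,84,17,1.318]]'; python3 -m crank '[[1,0,0,0,0],[1,0,0,0,0]]'; python3 top.py .4645 -.202 .07 .103 .125 w5.png;python3 go.py 464.5 -202 77 -20.5
```

```text
time: 13.27
tool_pos: [0.4067, -0.1856, 0.3493]
tool_rot: [3.14, -0.001, -0.366]
contact_force: [0.5, 0.1, 0.7]
opening: 0.0918
grip_force: 0.0
time: 13.43
tool_pos: [0.4072, -0.1826, 0.3491]
tool_rot: [-3.141, 0.001, -0.356]
contact_force: [-0.1, 0.9, -0.5]
opening: 0.0917
grip_force: 0.0
9105 0.11222209701000894 ((464.9935607910156, -205.30792236328125), (58.16960906982422, 58.29905700683594), 70.35435485839844) ((465.207275390625, -205.3126220703125), 40.390045166015625)
now [ 407.4 -182.2  190.2] yaw -20.3 q6 1.33 open 0.0923 F [ 0.   0.2 -0.8] t 13.4833
60,-1,113,0.003
```

View pics/w5.png

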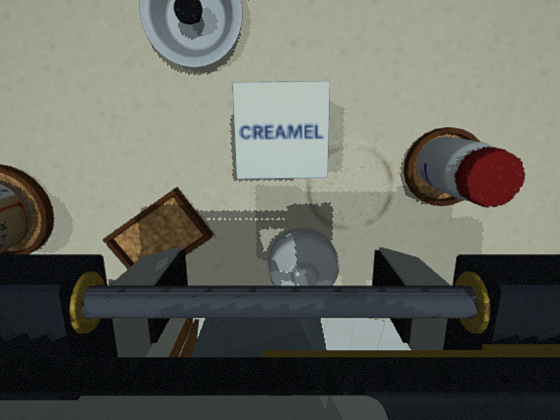

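The carton top is centred at (281,130), giving (465,-205), and is square to the gripper. The bottle stands in its tray. Grasping.

```bash
python3 -m crank '[[1,30,1,0,0],[1,60,2,5,0],[1,62,2,25,0],[1,62,2,60,0],[1,62,2,95,0],[1,62,2,113,0],[1,62,2,113,0],[1,62,2,113,0]]' 25; python3 -m crank '[[-1,0,0,0,0],[-1,0,0,0,0],[-1,0,0,0,0],[-1,0,0,0,0],[-1,0,0,0,0],[-1,0,0,-5,0],[-1,0,0,-20,0],[-1,0,0,-45,0],[-1,0,0,-75,0],[-1,0,0,-100,0],[-1,0,0,-115,0],[-1,0,0,-120,0]]' 25; python3 go.py 619.5 85 200 7.5 560 77 200 7.5
```

```text
time: 14.15
tool_pos: [0.465, -0.2055, 0.236]
tool_rot: [-3.141, 0.002, -0.355]
contact_force: [0.8, -0.5, -0.1]
opening: 0.0919
grip_force: 0.0
time: 15.15
tool_pos: [0.4649, -0.2063, 0.3591]
tool_rot: [3.141, -0.005, -0.358]
contact_force: [0.3, -1.6, -2.5]
opening: 0.0604
grip_force: 24.9
now [ 464.9 -206.3  200.1] yaw -20.5 q6 1.36 open 0.0604 F [ 0.3 -1.6 -2.5] t 15.15
43,-327,0,-0.489
-10,-299,0,-0.489
```

```bash
python3 -m crank '[[-1,1,-8,-4,-0.02],[-1,2,-25,-10,-0.06],[-1,3,-55,-15,-0.11],[-1,4,-90,-15,-0.16],[-1,4,-125,-15,-0.22],[-1,4,-160,-15,-0.28],[-1,4,-195,-15,-0.34],[-1,4,-230,-15,-0.4],[-1,4,-265,-15,-0.45],[-1,4,-290,-12,-0.48],[-1,4,-305,-10,-0.489],[-1,4,-305,-10,-0.489]]' 25;python3 -m crank '[[-1,0,0,0,0]]'; python3 tray.py .6195 .085 .066 w6.png; python3 go.py 619.5 85 83 7.5
```

```text
time: 16.15
tool_pos: [0.5755, 0.0811, 0.3641]
tool_rot: [-3.14, 0.003, 0.135]
contact_force: [-0.4, -0.3, -2.6]
opening: 0.0599
grip_force: 24.9
time: 16.23
tool_pos: [0.5751, 0.0786, 0.3647]
tool_rot: [3.141, 0.003, 0.132]
contact_force: [-1.2, -1.1, -3.5]
opening: 0.0602
grip_force: 24.9
1641 ((620.9934692382812, 85.03450012207031), (82.89460754394531, 86.18417358398438), 7.377098560333252) ((620.5673828125, 84.97798156738281), 59.07472610473633)
now [575.1  77.7 206.2] yaw 7.5 q6 1.44 open 0.0601 F [ 0.7 -0.2 -2.5] t 16.2833
45,-1,123,-0.000
```

View pics/w6.png

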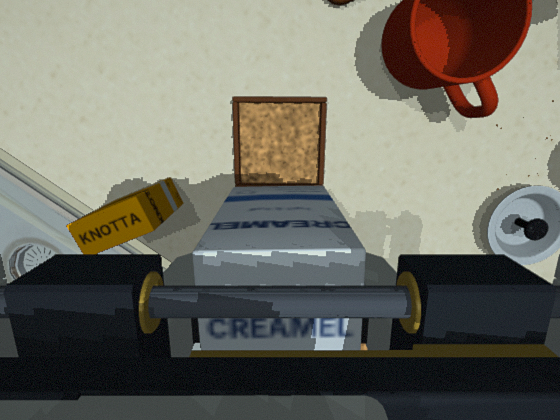

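The square tray (280,140) is centred at (619.5, 85) with yaw 7.4°, aligned with the carton. I'm lowering it.

```bash
python3 -m crank '[[-1,15,0,2,0],[-1,35,-1,10,0],[-1,45,-1,30,0],[-1,45,-1,60,0],[-1,45,-1,88,0],[-1,45,-1,108,0],[-1,45,-1,118,0],[-1,45,-1,122,0],[-1,45,-1,124,0],[-1,45,-1,124,0],[-1,45,-1,124,0]]' 25;python3 go.py 619.5 85 82 7.5
```

```text
time: 17.2
tool_pos: [0.6203, 0.0847, 0.2437]
tool_rot: [3.141, -0.003, 0.13]
contact_force: [0.2, -0.8, -2.9]
opening: 0.0599
grip_force: 24.9
now [620.3  84.7  84.7] yaw 7.5 q6 1.45 open 0.0599 F [ 0.2 -0.8 -2.9] t 17.2
-1,-0,3,-0.001
```

```bash
python3 -m crank '[[-1,0,0,1,0],[-1,0,0,2,0],[-1,0,0,3,0],[-1,0,0,3,0]]' 25; python3 -m crank '[[0.5,0,0,0,0],[0.7,0,0,0,0],[1,0,0,0,0],[1,0,0,0,0],[1,0,0,0,0],[1,0,0,-10,0],[1,0,0,-40,0],[1,0,0,-80,0],[1,0,0,-110,0],[1,0,0,-120,0]]';python3 go.py 515 157 180 119.5 515 157 180 -60.5
```

```text
time: 17.53
tool_pos: [0.6203, 0.0851, 0.2424]
tool_rot: [3.141, -0.004, 0.131]
contact_force: [-4.4, 0.5, 11.6]
opening: 0.06
grip_force: 25.0
time: 18.37
tool_pos: [0.6205, 0.085, 0.3656]
tool_rot: [3.14, -0.009, 0.131]
contact_force: [0.7, -0.4, 0.5]
opening: 0.0919
grip_force: 0.0
now [620.5  85.  206.6] yaw 7.5 q6 1.45 open 0.0919 F [ 0.7 -0.4  0.5] t 18.3667
-95,-85,27,-1.955
-95,-85,27,1.187
```

```bash
python3 -m crank '[[1,-5,-7,2,-0.12],[1,-10,-14,4,-0.24],[1,-14,-21,6,-0.36],[1,-19,-28,8,-0.48],[1,-23,-35,10,-0.6],[1,-28,-42,12,-0.72],[1,-32,-50,14,-0.84],[1,-36,-57,16,-0.96],[1,-38,-64,18,-1.08],[1,-38,-72,20,-1.2],[1,-38,-80,22,-1.32],[1,-38,-81,24,-1.44]]'; python3 -m crank '[[1,0,0,0,-0.12],[1,0,0,0,-0.24],[1,0,0,0,-0.36],[1,0,0,0,-0.48],[1,0,0,0,-0.515],[1,0,0,0,-0.515],[1,0,0,0,-0.515]]'; python3 top.py .545 .209 .06 .08 .1 w7.png;python3 go.py 545 209 58 119.5
```

```text
time: 19.37
tool_pos: [0.5712, 0.1614, 0.3351]
tool_rot: [-3.141, -0.0, 1.578]
contact_force: [-0.0, -0.0, 0.1]
opening: 0.0919
grip_force: 0.0
time: 19.95
tool_pos: [0.5715, 0.1603, 0.3352]
tool_rot: [-3.141, -0.0, 2.084]
contact_force: [1.5, 0.1, 0.4]
opening: 0.092
grip_force: 0.0
4508 0.09011730363106808 ((544.8772583007812, 207.6078643798828), (30.160959243774414, 60.962406158447266), 29.467628479003906) ((544.7332763671875, 207.60153198242188), 33.58729934692383)
now [571.6 160.3 176.2] yaw 119.4 q6 -0.37 open 0.092 F [0.4 0.1 0.1] t 20.0
55,1,118,-0.001
```

View pics/w7.png

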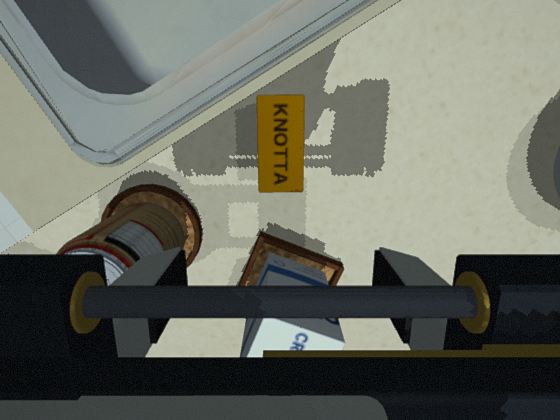

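The slim box (281,143) is aligned at (545, 207.6), and the can and carton are in their trays. Grasping it gently.

```bash
python3 -m crank '[[1,25,0,0,0],[1,50,0,5,0],[1,54,0,25,0],[1,54,0,60,0],[1,54,0,95,0],[1,54,0,120,0],[1,54,0,120,0],[1,54,0,120,0]]' 12; python3 -m crank '[[-1,0,0,0,0],[-1,0,0,0,0],[-1,0,0,0,0],[-1,0,0,0,0],[-1,0,0,0,0],[-1,0,0,0,0],[-1,0,0,0,0],[-1,0,0,0,0],[-1,0,0,-5,0],[-1,0,0,-25,0],[-1,0,0,-55,0],[-1,0,0,-85,0]]' 12; python3 go.py 545 207.6 210 119.5  420 -105 210 103.5
```

```text
time: 20.67
tool_pos: [0.5449, 0.2072, 0.2145]
tool_rot: [-3.139, -0.001, 2.085]
contact_force: [-0.4, -0.5, 0.1]
opening: 0.0916
grip_force: 0.0
time: 21.67
tool_pos: [0.5447, 0.2072, 0.3005]
tool_rot: [-3.139, -0.001, 2.086]
contact_force: [0.3, -0.1, -0.6]
opening: 0.0319
grip_force: 12.0
now [544.7 207.2 141.5] yaw 119.5 q6 -0.28 open 0.0319 F [ 0.3 -0.1 -0.6] t 21.6667
0,0,-69,0.000
-210,-262,-69,0.279
```

```bash
python3 -m crank '[[-1,0,0,-25,0],[-1,0,0,-52,0],[-1,-10,-12,-69,0.01],[-1,-28,-35,-69,0.03],[-1,-50,-62,-69,0.06],[-1,-72,-90,-69,0.09],[-1,-94,-117,-69,0.12],[-1,-116,-145,-69,0.15],[-1,-138,-172,-69,0.18],[-1,-160,-200,-69,0.21],[-1,-180,-225,-69,0.24],[-1,-195,-243,-69,0.265]]' 12; python3 go.py 421 -105 190 103.5
```

```text
time: 22.67
tool_pos: [0.4283, -0.0839, 0.3695]
tool_rot: [-3.141, 0.001, 1.818]
contact_force: [1.3, 0.3, -0.9]
opening: 0.0321
grip_force: 12.0
now [428.3 -83.9 210.5] yaw 104.2 q6 -0.62 open 0.0321 F [ 1.3  0.3 -0.9] t 22.6667
-19,-12,21,0.012
```

```bash
python3 -m crank '[[-1,-10,-6,10,0.012],[-1,-19,-12,21,0.012],[-1,-19,-12,21,0.012],[-1,-19,-12,21,0.012]]' 12; python3 tray.py .4095 -.055 .058 w8.png; python3 go.py 409.5 -55 61 103.5
```

```text
time: 23.0
tool_pos: [0.4225, -0.1036, 0.3482]
tool_rot: [-3.141, -0.001, 1.807]
contact_force: [0.1, -0.4, -0.9]
opening: 0.0321
grip_force: 12.0
1565 ((408.69952392578125, -56.35892868041992), (58.113807678222656, 87.5884780883789), 13.70129108428955) ((409.036376953125, -56.60441970825195), 51.72713851928711)
now [ 422.8 -103.2  189.6] yaw 103.6 q6 -0.65 open 0.032 F [ 0.1 -0.4 -0.5] t 23.05
50,-2,129,0.002
```

View pics/w8.png

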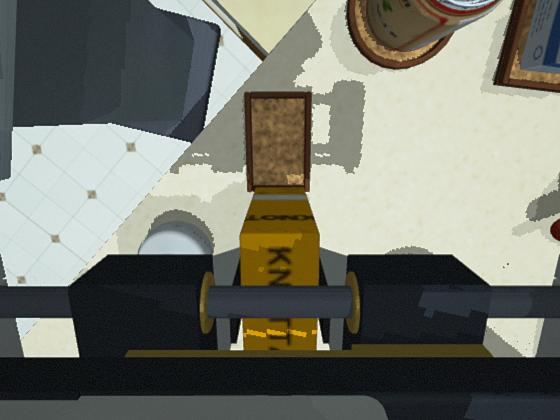

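The oblong tray (278,140) is centred at (408.8, -56.4) and aligned with the box. Lowering.

```bash
python3 -m crank '[[-1,20,-1,2,0],[-1,40,-2,10,0],[-1,49,-3,30,0],[-1,49,-3,60,0],[-1,49,-3,90,0],[-1,49,-3,110,0],[-1,49,-3,120,0],[-1,49,-3,126,0],[-1,49,-3,129,0],[-1,49,-3,129,0],[-1,49,-3,129,0]]' 12;python3 go.py 408.8 -56.4 60.5 103.5
```

```text
time: 23.97
tool_pos: [0.4088, -0.0559, 0.2198]
tool_rot: [3.14, 0.001, 1.81]
contact_force: [0.0, -0.2, -1.0]
opening: 0.0322
grip_force: 12.0
now [408.8 -55.9  60.8] yaw 103.7 q6 -0.56 open 0.0322 F [ 0.  -0.2 -1. ] t 23.9667
-1,-0,0,0.004
```

```bash
python3 -m crank '[[-1,0,0,1,0],[-1,0,0,1,0],[-1,0,0,2,0],[-1,0,0,2,0]]' 12; python3 -m crank '[[-0.1,0,0,0,0],[0,0,0,0,0],[0.3,0,0,0,0],[0.6,0,0,0,0],[0.6,0,0,0,0],[0.6,0,0,-10,0],[0.6,0,0,-40,0],[0.6,0,0,-80,0],[0.6,0,0,-120,0],[0.6,0,0,-150,0],[0.6,0,0,-150,0]]'
python3 - <<'E'
from h import *
for n in('side','scene'):
    p,d,W=grab(n,n+'9.png');W=W.reshape(-1,3)
    for k,x,y,a,b in[('bot',.379,-.334,.082,.11),('can',.4835,.073,.11,.135),('cart',.6195,.085,.105,.13),('slim',.4088,-.056,.085,.105)]:
        m=(np.hypot(W[:,0]-x,W[:,1]-y)<.06)&(W[:,2]>a)&(W[:,2]<b)
        if m.sum()>9: print(n,k,np.median(W[m,2]).round(4),cv2.minAreaRect((W[m,:2]*1000).astype(np.float32)))
E
```

```text
time: 24.3
tool_pos: [0.4088, -0.0562, 0.2185]
tool_rot: [3.14, 0.001, 1.81]
contact_force: [-2.5, 0.8, 12.7]
opening: 0.0322
grip_force: 12.0
time: 25.22
tool_pos: [0.4093, -0.0568, 0.3728]
tool_rot: [3.132, 0.006, 1.809]
contact_force: [0.2, -0.8, 0.3]
opening: 0.0731
grip_force: 0.0
side bot 0.0865 ((378.3029479980469, -320.7789001464844), (42.00288009643555, 18.320110321044922), 18.497894287109375)
side can 0.116 ((484.88275146484375, 73.6072769165039), (56.69127655029297, 57.580101013183594), 31.964569091796875)
side cart 0.1141 ((621.1537475585938, 86.09637451171875), (58.029850006103516, 62.16767883300781), 7.793552398681641)
side slim 0.0919 ((409.4939880371094, -54.937538146972656), (30.719989776611328, 64.65717315673828), 13.006608009338379)
scene can 0.1168 ((483.375244140625, 73.08242797851562), (59.18406677246094, 60.973785400390625), 12.918395042419434)
scene cart 0.1147 ((619.3580932617188, 88.27008056640625), (62.43764877319336, 64.53060150146484), 9.004913330078125)
scene slim 0.0927 ((407.89990234375, -53.8015251159668), (32.92188262939453, 71.74007415771484), 14.210205078125)
```

View pics/side9.png

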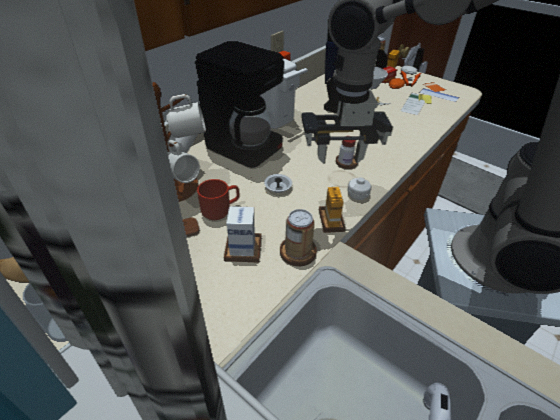

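All four stand upright in their trays: bottle (346,152), slim box (334,207), can (298,236) and carton (241,232). The mug (214,198) and strainer (278,184) haven't moved, and the gripper is clear. Handing in.

```bash
python3 -c "
from cell import ticket
print(ticket.hand_in())"
```

```text
the job is handed in; nothing more can be done
None
```

The job is handed in: the bottle, can, carton and slim box each stand upright and released in their own trays, with the mug and strainer left where they were, after about 25 s of robot time.

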